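Pack the bonding jig and hold the lining flush

TASK

Stand the thick red spacer in the wide gap and the thin yellow one in the narrow gap beside the orange-brown lining plate of the bonding jig, each upright, pushed right down to the base and roughly midway along its gap, and let go of both. Then gently press the lining plate down with the fingers until it is flush with the stop blocks, and finish while still holding it pressed there. Leave the other things on the bench where they are.

Things in the scene. Friction and masses are not known exactly. Their poses are not given: they have to be found in the camera images.
- jig: Fixed bonding jig: dark steel base 110 (x) x 226 (y) x 10 mm; origin at the centre of its underside, on the bench. In the middle an orange-brown lining plate, 70 (x) x 80 (y) mm, on springs; a stop block at each end, 79 mm off centre along y (which end is which varies). Between plate and block a gap 70 mm long (x), open above, 24 mm wide at the slim block, 16 mm at the stout one; floor 10 mm up.
- slim_stop: Silver-white aluminium block fixed on the jig's base, aligned with the jig: 70 (x) x 30 (y) x 30 mm high, long top edges rounded 5 mm; origin at the centre of its underside, 10 mm above the bench; its top is 40 mm above the bench. The middle of the wide (24 mm) gap lies 27 mm from this origin along y, towards the jig's centre.
- stout_stop: Silver-white aluminium block fixed on the jig's base, aligned with the jig: 70 (x) x 46 (y) x 30 mm high, long top edges rounded 5 mm; origin at the centre of its underside, 10 mm above the bench; its top is 40 mm above the bench. The middle of the narrow (16 mm) gap lies 31 mm from this origin along y, towards the jig's centre.
- lining (a joint): How far the lining plate is pressed down, m: 0 = up (its top 6 mm above the tops of the stop blocks), 0.006 = fully home on a hard stop, flush with them. Moves only vertically. Springs lift it: about 1.5 N starts it down and 6.5 N brings it home; let go, it rises again.
- lining_top (a point): Centre of the lining plate's top face: 46 mm above the bench when up, 40 mm when home.
- thick_spacer: Loose red spacer, an upright block 50 (x) x 20 (y) x 70 mm high, 0.12 kg, with black lines near its top; origin at the centre of its underside. Seated in a gap it stands 40 mm above the stop blocks. Its 20 mm side can be pinched near the top.
- thin_spacer: Loose yellow spacer, an upright block 50 (x) x 12 (y) x 70 mm high, 0.08 kg, with black lines near its top; origin at the centre of its underside. Seated in a gap it stands 40 mm above the stop blocks. Its 12 mm side can be pinched near the top.
- marker: Bystander: white and blue paint marker, 129 mm long, 16 mm thick, lying loose on the bench; origin under its middle.
- tape_roll: Bystander: roll of cream masking tape, 68 mm across, 24 high, lying loose on the bench; origin under its middle.
- black_tape: Bystander: roll of black tape, 62 mm across, 18 high, lying loose on the bench; origin under its middle.
- plug: Bystander: white and grey spark plug, 78 mm long, lying loose on the bench; origin under its middle.
- open_wrench: Bystander: steel combination wrench, 162 mm long, lying loose on the bench; origin under its middle.
- torch: Bystander: black torch, 112 mm long, 32 mm thick, lying loose on the bench; origin under its middle.
Not all that is in view belongs to the job. There is more than one size of the thin_spacer; the job needs the smallest.

How it is judged (in metres and radians):
On the way:
1. both spacers stand seated in their own gaps, let go (horizontal distance between thick_spacer and slim_stop below 0.035 m and horizontal distance between thick_spacer and jig below 0.06 m and horizontal distance between thin_spacer and stout_stop below 0.038 m and horizontal distance between thin_spacer and jig below 0.057 m and z of each of thick_spacer, thin_spacer in the frame of jig below 0.0125 m and angle between each of thick_spacer, thin_spacer's own z axis and vertical below 0.1 rad and contact force between the fingers and thick_spacer below 0.1 N and linear speed of each of thick_spacer, thin_spacer below 0.02 m/s and contact force between the fingers and thin_spacer below 0.1 N and value of joint lining below 0.003 m), for 0.2 s.
At the end, for the whole second after the job is handed in: Red spacer in the 24 mm gap, yellow in the 16 mm gap: upright within 0.1 rad, foot within 2.5 mm of the base, within 15 mm of midway, at rest, untouched by the fingers; both were seated before the plate went down. Lining plate within 1.5 mm of flush, fingers pressing over 4 N (horizontal distance between thick_spacer and slim_stop below 0.035 m and horizontal distance between thick_spacer and jig below 0.06 m and horizontal distance between thin_spacer and stout_stop below 0.038 m and horizontal distance between thin_spacer and jig below 0.057 m and z of each of thick_spacer, thin_spacer in the frame of jig below 0.0125 m and angle between each of thick_spacer, thin_spacer's own z axis and vertical below 0.1 rad and contact force between the fingers and thick_spacer below 0.1 N and linear speed of each of thick_spacer, thin_spacer below 0.02 m/s and contact force between the fingers and thin_spacer below 0.1 N and value of joint lining above 0.0045 m and contact force between the fingers and jig above 4 N); the arm keeps its last pose, push and grip.
It fails at once if a bystander is moved more than 30 mm (distance of any of marker, tape_roll, black_tape, plug, open_wrench, torch from where it was at the start of the episode above 0.03 m).
It fails at once if the jig is pressed with more than 80 N (contact force between the fingers and jig above 80 N).
It also fails if it takes over 54 s, if anything falls off the work surface, if the arm or the gripper's body presses on something with over 40 N, if the wrist force passes 120 N, or if a joint passes its speed limit or range.

ROBOT

A 6-joint arm with a two-finger parallel gripper is mounted at the origin on a cart in front of the work surface, level with it; the furniture and walls round the work are solid. World frame = base frame: x ahead of the robot, y to its left, z up, the work surface at z = 0. Lengths are in mm, angles in rad, forces in N, time in s.
With the tool pointing down it reaches from about 275 to 725 mm from the base axis. Payload 5.6 kg.
Tool frame: the origin (TCP) lies at the very end of the fingers, on their centre line; the grasp point (between the pads) lies 19 mm behind it; z points along the fingers, y is the line along which they close (so a half turn about z gives the same grasp; the last joint's range is limited). The gripper opens to 85 mm and grips with 20 to 120 N. Pads are 22 mm wide; open, the fingers measure 114 mm over their backs; the gripper's body (76 mm by 85 mm) begins 54 mm behind the grasp point. The pads swing forward as they close: fully open they stand 13 mm farther back than shut.
Start: joints at [1.529, 0.255, 0.108, 0, -1.424, -0.285], TCP at [176.53, 520.893, 231.283] pointing down, gripper open.
Joint ranges: [-2.95, 2.95], [-1.21, 1.97], [-1.09, 1.5], [-2.87, 1.71], [-2.94, -0.07], [-3.05, 3.05]. Speed limits (rad/s): [2.57, 2.57, 3.14, 3.14, 3.14, 3.14].

INTERFACE

Orientations are given as [roll, pitch, yaw] about the fixed x, y, z axes, in that order (R = Rz(yaw) Ry(pitch) Rx(roll)).
In Python, from workcell import manip gives the robot as it stands. The module is installed in compiled form; this text tells all that it offers.
- The arm moves only by the tool drive_tool, never from a script. Its argument "steps" is a list of rows, each an object with "turn": the turn, a rotation vector about the tool's x, y, z in rad, a list of three; "delta_pos": the shift along the tool's x, y, z in cm, a list of three; "hand": the gripper command: -1 is fully open, 1 is shut, values between are in proportion. A call has 1 to 20 rows; each row shifts and turns the commanded pose from where the row before left it, along the tool's axes as they then stand; what a row does not reach is not made up. A row lasts 1/10 s, in which the tool goes at most 50 mm and 8.59 degrees, less where a joint would pass 70% of its speed; a pose out of reach is approached as far as the arm can. A call with a gripper value outside its range is refused whole. The fingers move at their own pace and stop on an object; "newtons" is the grip in N (left out, the last holds). Time passes only in rows, so rows that do not move let the fingers close. It gives the time, the measured TCP pose, the force, the opening and the grip force at its end, in the units of the state.
- manip.observe(): the state, without advancing time (a new reading comes with each control period).
- manip.camera(name): name is "scene" or "side" or "wrist"; returns (picture, depth): 384x512x3 uint8, red, green, blue; 384x512 float32, mm along the optical axis (not along the pixel's ray), 0 where there is no reading.
- manip.camera_info(name): a dict with "K" (3x3 intrinsics, pixels), "R" (3x3) and "t" (3): a world point X has camera coordinates R X + t; the wrist camera has in their place "hand_eye" (4x4, takes a point from camera to tool coordinates, whose origin is the TCP and whose axes are the flange's). Camera axes: x right, y down, z forward; pixel columns grow to the right and rows downward; lengths in mm; the calibration is good to about 2 mm. A picture is of the moment at which its call begins: read the wrist's pose just before it. camera_info takes no time and is no camera call.
- manip.sign_off(): hands the job in; it is judged then, once.
The state is a dict: "t": time; "joints": joint angles; "joint_vel": joint speeds; "joint_torque": joint torques, N m; "position": TCP position; "tcp_rot": TCP orientation; "contact_force": force on the tool from outside, world axes, zero at the start; "moment": the same for the moment, N m; "finger_gap": finger opening in mm; "grasp_force": force on a finger pad.
Only numpy, scipy, OpenCV 4.12 (cv2) and the standard library are available. Lean on these libraries where they do the work, as an engineer would, in place of code of your own. Each camera call takes 0.05 s, during which the arm holds its last target. There are 200 camera calls.

## Working session

There is one attempt and no reset: what is moved stays moved. The work goes in short steps, Python scripts to look and compute and a tool call to move; the robot and the scene stay as the last step left them, time stands still between calls to the robot, and variables do not carry over. Pictures are saved under pics/ and viewed, at most 10 in all, crops included, and the job is handed in when it is done.

Besides the shell and the picture viewer there is one more tool, called after "Emit:" by a JSON object that holds its "api" and its "payload". drive_tool: Moves the arm, as the interface text tells. Its arguments: {"type":"object","properties":{"steps":{"type":"array","items":{"type":"object","properties":{"turn":{"type":"array","items":{"type":"number"}},"delta_pos":{"type":"array","items":{"type":"number"}},"hand":{"type":"number"}}}},"newtons":{"type":"number"}},"required":["steps"]}

```bash
mkdir -p pics; cat > h.py <<'E'
import numpy as np, cv2
from workcell import manip
from scipy.spatial.transform import Rotation as Ro
def save(n,im): cv2.imwrite('pics/'+n+'.png',cv2.cvtColor(im,cv2.COLOR_RGB2BGR))
def cam(name):
    s=manip.observe(); im,d=manip.camera(name); c=manip.camera_info(name)
    K=np.array(c['K'])
    if 'R' in c: R=np.array(c['R']).T; o=-R@np.array(c['t'])
    else:
        H=np.array(c['hand_eye']); Rt=Ro.from_euler('xyz',s['tcp_rot']).as_matrix()
        R=Rt@H[:3,:3]; o=Rt@H[:3,3]+np.array(s['position'])
    return im,d,K,R,o
def cloud(d,K,R,o):
    v,u=np.mgrid[:d.shape[0],:d.shape[1]]
    p=np.stack([(u-K[0,2])/K[0,0]*d,(v-K[1,2])/K[1,1]*d,d],-1)
    P=p@R.T+o; P[d<=0]=np.nan; return P
E
python3 - <<'E'
from h import *
s=manip.observe(); print(s)
ims=[]
for n in ['scene','side','wrist']:
    im,d,K,R,o=cam(n); np.savez(n,im=im,d=d,K=K,R=R,o=o); save(n+'0',im); print(n,o.round(),R[:,2].round(2))
E
```

```text
{'t': 0.0, 'joints': array([ 1.52861139e+00,  2.55749498e-01,  1.07015221e-01, -4.90343445e-04,
       -1.42388379e+00, -2.84595386e-01]), 'joint_vel': array([-9.73793124e-04,  5.49920243e-05, -1.34436506e-03, -1.83550513e-03,
        4.01167541e-04, -1.43882696e-04]), 'joint_torque': array([ 1.21925455e-03, -3.86626589e+01,  2.37947130e+01,  5.36512613e+00,
       -5.90885102e-03,  5.56994323e-06]), 'position': array([176.3299625 , 520.45262788, 230.39631429]), 'tcp_rot': array([ 3.13970802e+00, -4.60689159e-05, -3.26852498e-01]), 'contact_force': array([-0.0846325 , -0.62722014,  0.11942249]), 'moment': array([-0.06803113, -0.00755412, -0.00210447]), 'grasp_force': 0.0, 'finger_gap': 85.18192470334354}
scene [ -11. -711.  883.] [ 0.47  0.59 -0.66]
side [ 488. -723.  610.] [ 0.11  0.8  -0.59]
wrist [250. 495. 373.] [-0.29  0.1  -0.95]
```

View pics/scene0.png

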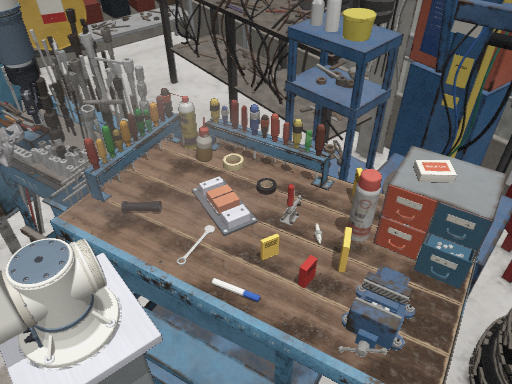

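View pics/side0.png

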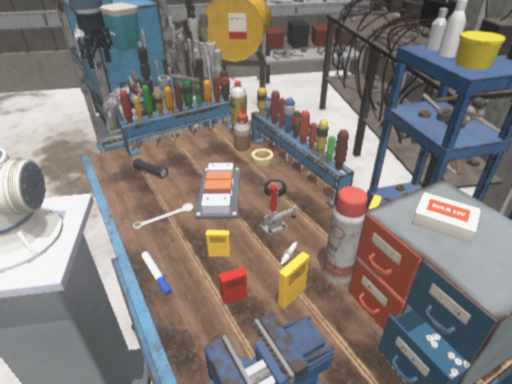

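The scene view shows three candidates. Red spacer: scene (307,272), side (233,286). Yellow spacers: the small one at scene (270,247), side (218,244), and a bigger one at scene (346,250), side (293,280). The jig is at scene (223,205), side (219,190). I'll take the smaller yellow, after checking its size.

```bash
python3 - <<'E'
from h import *
def rep(name,tag,mask,P,zmin):
    n,l,st,c=cv2.connectedComponentsWithStats(mask.astype(np.uint8))
    for i in range(1,n):
        if st[i,4]<60: continue
        p=P[l==i]; p=p[np.isfinite(p[:,0])]
        if len(p)<40: continue
        zt=np.percentile(p[:,2],97); m=np.median(p,0)
        if not(150<m[0]<900 and -500<m[1]<500 and -10<m[2]<90): continue
        t=p[p[:,2]>zt-5] 
        r=cv2.minAreaRect(p[:,:2].astype(np.float32))
        rt=cv2.minAreaRect(t[:,:2].astype(np.float32))
        print(name,tag,c[i].round(),st[i,4],'zr',np.percentile(p[:,2],[2,98]).round(),'med',m.round(),'all',np.round(r[0]),np.round(r[1]),round(r[2]),'top',np.round(rt[0]),np.round(rt[1]),round(rt[2]))
for n in ['scene','side']:
    f=np.load(n+'.npz'); P=cloud(f['d'],f['K'],f['R'],f['o'])
    h=cv2.cvtColor(f['im'],cv2.COLOR_RGB2HSV); H,S,V=[h[...,i].astype(int) for i in range(3)]
    rep(n,'red',((H<4)|(H>174))&(S>180)&(V>90),P,0)
    rep(n,'yel',(H>20)&(H<32)&(S>170)&(V>110),P,0)
    rep(n,'ora',(H>4)&(H<13)&(S>110)&(V>150),P,0)
    rep(n,'wht',(S<40)&(V>170),P,0)
f=np.load('scene.npz');save('crop',np.hstack([cv2.resize(f['im'][215:305,230:370],None,fx=4,fy=4)]))
E
```

```text
scene ora [223. 189.] 72 zr [44. 50.] med [527. 119.  47.] all [518. 118.] [34. 57.] 85 top [518. 119.] [33. 58.] 79
scene wht [211. 182.] 145 zr [30. 44.] med [521. 175.  40.] all [532. 187.] [93. 65.] 36 top [520. 175.] [32. 70.] 81
scene wht [235. 213.] 281 zr [30. 44.] med [497.  18.  41.] all [508.  31.] [73. 87.] 83 top [497.  19.] [47. 70.] 80
scene wht [199. 241.] 174 zr [ 2. 10.] med [382.  27.   6.] all [362.  17.] [164.  32.] 26 top [361.  16.] [160.  28.] 24
scene wht [228. 286.] 181 zr [10. 20.] med [ 342. -156.   15.] all [ 341. -153.] [16. 93.] 25 top [ 342. -157.] [15. 85.] 24
side ora [218. 182.] 486 zr [32. 48.] med [507.  85.  45.] all [508.  95.] [75. 69.] 81 top [508.  96.] [72. 69.] 81
side ora [393. 291.] 68 zr [  5. 114.] med [ 827. -307.    7.] all [ 802. -330.] [128.  56.] 55 top [ 776. -386.] [ 2. 11.] 17
side ora [367. 305.] 92 zr [11. 42.] med [ 750. -344.   39.] all [ 751. -339.] [18. 44.] 17 top [ 751. -341.] [17. 43.] 23
side wht [242. 127.] 85 zr [74. 93.] med [601. 323.  83.] all [602. 323.] [22. 42.] 81 top [602. 325.] [13. 36.] 74
side wht [219. 16
[... 385 characters left out ...]
43. -172.   14.] all [ 647. -161.] [82. 16.] 56 top [ 643. -170.] [44. 12.] 49
side wht [151. 265.] 246 zr [-1. 17.] med [ 343. -156.   14.] all [ 341. -146.] [ 19. 104.] 26 top [ 343. -154.] [15. 88.] 26
side wht [433. 339.] 124 zr [ 7. 17.] med [ 846. -410.   14.] all [ 850. -410.] [33. 21.] 31 top [ 846. -410.] [29. 20.] 49
side wht [249. 367.] 415 zr [ 32. 129.] med [ 519. -447.   69.] all [ 522. -449.] [52. 78.] 19 top [ 500. -457.] [ 5. 79.] 21
side wht [454. 358.] 84 zr [ 8. 18.] med [ 864. -449.   13.] all [ 865. -448.] [24. 15.] 90 top [ 866. -450.] [21. 11.] 89
side wht [268. 380.] 92 zr [65. 71.] med [ 544. -464.   68.] all [ 542. -464.] [27. 11.] 20 top [ 540. -464.] [23. 11.] 20
```

View pics/crop.png

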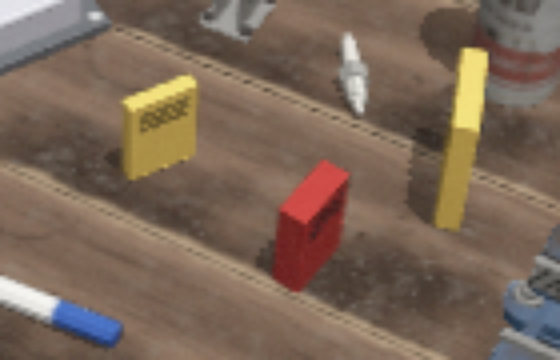

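The crop shows the small yellow spacer (left) and the red one (centre) standing upright with their lines near the top. The yellow at right is taller, so it's the decoy.

```bash
python3 - <<'E'
from h import *
for n,boxes in [('scene',dict(red=(290,250,325,295),yel=(252,228,288,265))),('side',dict(red=(212,262,256,310),yel=(200,224,240,262)))]:
    f=np.load(n+'.npz'); P=cloud(f['d'],f['K'],f['R'],f['o'])
    h=cv2.cvtColor(f['im'],cv2.COLOR_RGB2HSV); H,S,V=[h[...,i].astype(int) for i in range(3)]
    for k,(a,b,c,d) in boxes.items():
        m=(((H<8)|(H>170)) if k=='red' else (H>18)&(H<34))&(S>140)&(V>60)
        mm=np.zeros_like(m); mm[b:d,a:c]=m[b:d,a:c]
        p=P[mm]; p=p[np.isfinite(p[:,0])]; p=p[(p[:,2]>6)&(p[:,2]<80)]
        t=p[p[:,2]>64]
        for q in (p,t):
            r=cv2.minAreaRect(q[:,:2].astype(np.float32)); print(n,k,len(q),np.round(r[0]),np.round(r[1]),round(r[2]),np.percentile(q[:,2],98).round())
E
```

```text
scene red 383 [ 510. -260.] [52. 21.] 14 73.0
scene red 157 [ 511. -260.] [52. 21.] 14 73.0
scene yel 279 [ 489. -143.] [12. 49.] 71 70.0
scene yel 27 [ 488. -144.] [ 8. 47.] 70 73.0
side red 733 [ 511. -258.] [50. 21.] 13 71.0
side red 255 [ 511. -258.] [49. 21.] 13 72.0
side yel 462 [ 491. -138.] [12. 50.] 82 69.0
side yel 44 [ 491. -138.] [10. 49.] 80 70.0
```

Emit:
{"api": "drive_tool", "payload": {"steps": [{"delta_pos":[3.15,3.5,0.3],"turn":[0,0,0],"hand":-1},{"delta_pos":[3.15,3.5,0.3],"turn":[0,0,0],"hand":-1},{"delta_pos":[3.15,3.5,0.3],"turn":[0,0,0],"hand":-1},{"delta_pos":[3.15,3.5,0.3],"turn":[0,0,0],"hand":-1},{"delta_pos":[3.15,3.5,0.3],"turn":[0,0,0],"hand":-1},{"delta_pos":[3.15,3.5,0.3],"turn":[0,0,0],"hand":-1},{"delta_pos":[3.15,3.5,0.3],"turn":[0,0,0],"hand":-1},{"delta_pos":[3.15,3.5,0.3],"turn":[0,0,0],"hand":-1},{"delta_pos":[3.15,3.5,0.3],"turn":[0,0,0],"hand":-1},{"delta_pos":[3.15,3.5,0.3],"turn":[0,0,0],"hand":-1},{"delta_pos":[3.15,3.5,0.3],"turn":[0,0,0],"hand":-1},{"delta_pos":[3.15,3.5,0.3],"turn":[0,0,0],"hand":-1},{"delta_pos":[3.15,3.5,0.3],"turn":[0,0,0],"hand":-1},{"delta_pos":[3.15,3.5,0.3],"turn":[0,0,0],"hand":-1},{"delta_pos":[3.15,3.5,0.3],"turn":[0,0,0],"hand":-1},{"delta_pos":[3.15,3.5,0.3],"turn":[0,0,0],"hand":-1},{"delta_pos":[3.15,3.5,0.3],"turn":[0,0,0],"hand":-1},{"delta_pos":[3.15,3.5,0.3],"turn":[0,0,0],"hand":-1},{"delta_pos":[0,0,0],"turn":[0,0,-0.145],"hand":-1},{"delta_pos":[0,0,0],"turn":[0,0,-0.145],"hand":-1}]}}

```text
t: 2.15
position: [511.0, -259.2, 175.7]
tcp_rot: [-3.141, 0.003, -0.034]
contact_force: [-0.6, 1.3, 0.3]
finger_gap: 85.3
grasp_force: 0.0
```

Emit:
{"api": "drive_tool", "payload": {"steps": [{"delta_pos":[0,0,0],"turn":[0,0,-0.14],"hand":-1},{"delta_pos":[0,0,0],"turn":[0,0,-0.14],"hand":-1},{"delta_pos":[0,0,0],"turn":[0,0,0],"hand":-1},{"delta_pos":[0,0,0],"turn":[0,0,0],"hand":-1}]}}

```text
t: 2.55
position: [511.2, -257.7, 177.0]
tcp_rot: [-3.141, 0.0, 0.239]
contact_force: [-0.8, 0.8, 1.1]
finger_gap: 85.4
grasp_force: 0.0
```

```bash
cat >> h.py <<'E'
def spacer(col,lo=62,hi=80,zt=70):
    """top face by depth + colour; returns centre, sizes, yaw of long axis (rad)"""
    im,d,K,R,o=cam('wrist'); P=cloud(d,K,R,o)
    h=cv2.cvtColor(im,cv2.COLOR_RGB2HSV); H,S,V=[h[...,i].astype(int) for i in range(3)]
    m=(((H<8)|(H>170)) if col=='red' else (H>18)&(H<34))&(S>130)&(V>60)&(P[...,2]>lo)&(P[...,2]<hi)
    n,l,st,c=cv2.connectedComponentsWithStats(m.astype(np.uint8)); s=manip.observe()
    for i in range(1,n):
        if st[i,4]<150: continue
        p=P[l==i]; r=cv2.minAreaRect(p[:,:2].astype(np.float32)); b=cv2.boxPoints(r)
        e=max([b[1]-b[0],b[2]-b[1]],key=np.linalg.norm); e=e*np.sign(e[0])
        y=np.arctan2(e[1],e[0]); dl=Ro.from_euler('xyz',s['tcp_rot']).as_matrix().T@np.array([r[0][0]-s['position'][0],r[0][1]-s['position'][1],0])
        print(col,c[i].round(),st[i,4],np.round(r[0],1),np.round(r[1],1),'yaw',y.round(3),'z',np.median(p[:,2]).round(1),'tool mm',dl.round(1),'turnz',round(s['tcp_rot'][2]-y,3))
    return im
E
python3 - <<'E'
from h import *
s=manip.observe(); print(s['t'],s['position'].round(1),s['tcp_rot'].round(3))
save('w1',spacer('red')); 
im=spacer('yel')
E
```

```text
2.55 [ 511.2 -257.7  177. ] [-3.141  0.     0.239]
red [251. 186.] 1152 [ 511.4 -257.6] [50.5 19.3] yaw 0.232 z 69.9 tool mm [ 0.3 -0.  -0. ] turnz 0.008
yel [295.  61.] 304 [ 621.3 -267.5] [68.4  1.2] yaw 0.655 z 71.3 tool mm [104.6  35.7  -0. ] turnz -0.415
yel [118. 176.] 849 [ 491.7 -136.2] [12.7 50.1] yaw -0.193 z 69.8 tool mm [  10.  -122.7    0. ] turnz 0.433
```

View pics/w1.png

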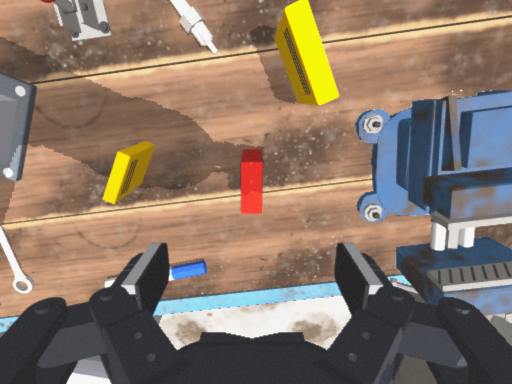

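The wrist view shows red at (251,186) centred between the open fingers and aligned. Small yellow is at (128,172), and the vise on the right is clear of the descent.

Emit:
{"api": "drive_tool", "payload": {"newtons": 40, "steps": [{"delta_pos":[0,0,2.7],"turn":[0,0,0],"hand":-1},{"delta_pos":[0,0,2.7],"turn":[0,0,0],"hand":-1},{"delta_pos":[0,0,2.7],"turn":[0,0,0],"hand":-1},{"delta_pos":[0,0,2.7],"turn":[0,0,0],"hand":-1},{"delta_pos":[0,0,2.5],"turn":[0,0,0],"hand":-1},{"delta_pos":[0,0,0],"turn":[0,0,0],"hand":-1},{"delta_pos":[0,0,0],"turn":[0,0,0],"hand":1},{"delta_pos":[0,0,0],"turn":[0,0,0],"hand":1},{"delta_pos":[0,0,0],"turn":[0,0,0],"hand":1},{"delta_pos":[0,0,0],"turn":[0,0,0],"hand":1},{"delta_pos":[0,0,0],"turn":[0,0,0],"hand":1},{"delta_pos":[0,0,0],"turn":[0,0,0],"hand":1},{"delta_pos":[0,0,0],"turn":[0,0,0],"hand":1},{"delta_pos":[0,0,0],"turn":[0,0,0],"hand":1}]}}

```text
t: 4.05
position: [511.9, -257.9, 45.2]
tcp_rot: [3.141, -0.001, 0.243]
contact_force: [-0.9, 0.5, 4.8]
finger_gap: 19.4
grasp_force: 40.8
```

Emit:
{"api": "drive_tool", "payload": {"steps": [{"delta_pos":[0,0,-3.3],"turn":[0,0,0],"hand":1},{"delta_pos":[0,0,-3.3],"turn":[0,0,0],"hand":1},{"delta_pos":[0,0,-3.3],"turn":[0,0,0],"hand":1},{"delta_pos":[0,0,-3.3],"turn":[0,0,0],"hand":1},{"delta_pos":[1.02,-3.94,0],"turn":[0,0,0],"hand":1},{"delta_pos":[1.02,-3.94,0],"turn":[0,0,0],"hand":1},{"delta_pos":[1.02,-3.94,0],"turn":[0,0,0],"hand":1},{"delta_pos":[1.02,-3.94,0],"turn":[0,0,0],"hand":1},{"delta_pos":[1.02,-3.94,0],"turn":[0,0,0],"hand":1},{"delta_pos":[1.02,-3.94,0],"turn":[0,0,0],"hand":1},{"delta_pos":[1.02,-3.94,0],"turn":[0,0,0],"hand":1},{"delta_pos":[1.02,-3.94,0],"turn":[0,0,0],"hand":1},{"delta_pos":[1.02,-3.94,0],"turn":[0,0,0],"hand":1},{"delta_pos":[1.02,-3.94,0],"turn":[0,0,0],"hand":1},{"delta_pos":[0,0,0],"turn":[0,0,0.13],"hand":1},{"delta_pos":[0,0,0],"turn":[0,0,0.13],"hand":1},{"delta_pos":[0,0,0],"turn":[0,0,0.13],"hand":1},{"delta_pos":[0,0,0],"turn":[0,0,0],"hand":1},{"delta_pos":[0,0,0],"turn":[0,0,0],"hand":1},{"delta_pos":[0,0,0],"turn":[0,0,0],"hand":1}]}}

```text
t: 6.05
position: [515.3, 149.1, 176.1]
tcp_rot: [3.141, 0.0, -0.145]
contact_force: [-0.3, -0.5, -1.2]
finger_gap: 19.3
grasp_force: 40.1
```

```bash
cat >> h.py <<'E'
def jig():
    im,d,K,R,o=cam('wrist'); P=cloud(d,K,R,o); s=manip.observe()
    print(s['t'],s['position'].round(1),s['tcp_rot'].round(3))
    h=cv2.cvtColor(im,cv2.COLOR_RGB2HSV); H,S,V=[h[...,i].astype(int) for i in range(3)]
    for tag,m in [('plate',(H>3)&(H<16)&(S>90)&(P[...,2]>40)&(P[...,2]<52)),('stop',(S<60)&(V>120)&(P[...,2]>32)&(P[...,2]<45))]:
        n,l,st,c=cv2.connectedComponentsWithStats(m.astype(np.uint8))
        for i in range(1,n):
            if st[i,4]<200: continue
            p=P[l==i]; r=cv2.minAreaRect(p[:,:2].astype(np.float32)); b=cv2.boxPoints(r)
            e=b[1]-b[0]; y=(np.arctan2(e[1],e[0])+np.pi/4)%(np.pi/2)-np.pi/4
            print(tag,c[i].round(),st[i,4],np.round(r[0],1),np.round(r[1],1),'yaw',y.round(3),'z',np.median(p[:,2]).round(1))
    return im
E
python3 - <<'E'
from h import *
save('w2',jig())
E
```

```text
6.1 [515.3 149.  176.2] [ 3.141  0.    -0.145]
plate [278. 168.] 305 [511.7 121.5] [38.4 70.5] yaw -0.14 z 45.7
plate [320. 180.] 265 [505.4  81.3] [38.4 70.6] yaw -0.149 z 45.7
stop [221. 176.] 1905 [520.4 180. ] [29.7 70.3] yaw -0.157 z 39.9
stop [375. 178.] 3148 [496.8  23.8] [46.4 70.6] yaw -0.145 z 39.9
```

View pics/w2.png

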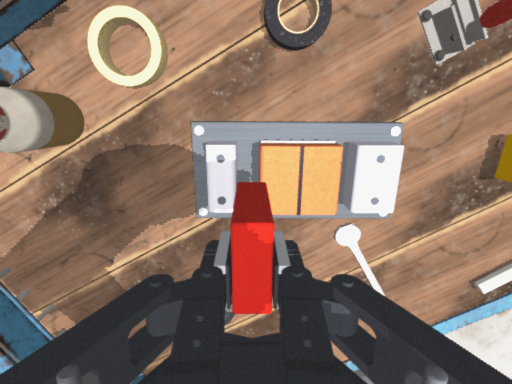

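Wrist view: red is held at (252,250), the plate centre is at (300,175), the slim stop at (221,178) and the stout stop at (375,178). Next I'll check the held spacer's lateral offset and tilt in the same camera.

```bash
cat >> h.py <<'E'
def held(col):
    """extent of held spacer in tool coords; offset of gap from it in tool mm"""
    im,d,K,R,o=cam('wrist'); P=cloud(d,K,R,o); s=manip.observe()
    h=cv2.cvtColor(im,cv2.COLOR_RGB2HSV); H,S,V=[h[...,i].astype(int) for i in range(3)]
    m=(((H<4)|(H>174)) if col=='red' else (H>18)&(H<34))&(S>150)&(V>50)
    Rt=Ro.from_euler('xyz',s['tcp_rot']).as_matrix(); T=(P-s['position'])@Rt
    m&=(np.abs(T[...,0])<45)&(np.abs(T[...,1])<30)&(T[...,2]<60)&(T[...,2]>-60)
    t=T[m]; print(len(t),'z range',np.percentile(t[:,2],[1,99]).round(1))
    for a,b in [(-32,-18),(-18,0),(0,15),(15,30),(30,45)]:
        q=t[(t[:,2]>a)&(t[:,2]<b)]
        if len(q)>30: print((a,b),len(q),'x',np.percentile(q[:,0],[1,99]).round(1),'y',np.percentile(q[:,1],[1,99]).round(1))
    return s,Rt
E
python3 - <<'E'
from h import *
s,Rt=held('red')
g=np.array([520.4,180.0])-27*np.array([.149,.989]); print('gap',g,'tool',(Rt.T@np.r_[g-s['position'][:2],0]).round(1))
E
```

```text
5092 z range [-26.   37.1]
(-32, -18) 3960 x [-23.8  25.1] y [-9.2  9.9]
(-18, 0) 470 x [24.2 25.3] y [-8.6  9.5]
(0, 15) 292 x [24.3 25.2] y [-8.6  9.2]
(15, 30) 231 x [24.3 25.1] y [-8.8  9. ]
(30, 45) 139 x [24.2 25.1] y [-9.1  8.9]
gap [516.377 153.297] tool [ 0.4 -4.3 -0. ]
```

Emit:
{"api": "drive_tool", "payload": {"steps": [{"delta_pos":[0,-0.45,0],"turn":[0,0,0.005],"hand":1},{"delta_pos":[0,0,3.0],"turn":[0,0,0],"hand":1},{"delta_pos":[0,0,3.0],"turn":[0,0,0],"hand":1},{"delta_pos":[0,0,1.5],"turn":[0,0,0],"hand":1},{"delta_pos":[0,0,0],"turn":[0,0,0],"hand":1},{"delta_pos":[0,0,0],"turn":[0,0,0],"hand":1}]}}

```text
t: 6.75
position: [516.6, 153.8, 101.9]
tcp_rot: [3.142, -0.001, -0.151]
contact_force: [0.1, -0.1, -1.1]
finger_gap: 19.2
grasp_force: 40.1
```

```bash
python3 - <<'E'
from h import *
jig(); s,Rt=held('red')
g=np.array([520.4,180.0])-27*np.array([.149,.989]); print('gap',g,'tool',(Rt.T@np.r_[g-s['position'][:2],0]).round(1))
E
```

```text
6.8 [517.  154.1 102.5] [-3.141e+00 -2.000e-03 -1.510e-01]
plate [324. 203.] 8616 [508.6 101.6] [79.9 70.7] yaw -0.149 z 46.0
stop [422. 202.] 5165 [497.1  24. ] [45.4 70.5] yaw -0.14 z 39.9
stop [215. 196.] 2606 [520.6 179.6] [29.7 70.1] yaw -0.149 z 39.8
5058 z range [-25.9  36.5]
(-32, -18) 3946 x [-23.9  24.9] y [-9.2 10. ]
(-18, 0) 478 x [24.1 25.2] y [-8.5  9.6]
(0, 15) 276 x [24.1 25.1] y [-8.6  9.6]
(15, 30) 218 x [23.9 25. ] y [-8.7  9.6]
(30, 45) 140 x [24.1 25. ] y [-8.6  9.4]
gap [516.377 153.297] tool [-0.6  1.  -0. ]
```

Emit:
{"api": "drive_tool", "payload": {"steps": [{"delta_pos":[0,0.05,0.8],"turn":[0,0,0],"hand":1},{"delta_pos":[0,0,0.8],"turn":[0,0,0],"hand":1},{"delta_pos":[0,0,0.8],"turn":[0,0,0],"hand":1},{"delta_pos":[0,0,0.8],"turn":[0,0,0],"hand":1},{"delta_pos":[0,0,0.6],"turn":[0,0,0],"hand":1},{"delta_pos":[0,0,0.4],"turn":[0,0,0],"hand":1},{"delta_pos":[0,0,0],"turn":[0,0,0],"hand":1},{"delta_pos":[0,0,0],"turn":[0,0,0],"hand":1}]}}

```text
t: 7.65
position: [516.2, 153.2, 59.4]
tcp_rot: [3.142, -0.0, -0.152]
contact_force: [-0.3, 0.3, -1.3]
finger_gap: 19.4
grasp_force: 40.1
```

Free descent into the gap, with no contact. Now the last few mm.

Emit:
{"api": "drive_tool", "payload": {"steps": [{"delta_pos":[0,0,0.2],"turn":[0,0,0],"hand":1},{"delta_pos":[0,0,0.15],"turn":[0,0,0],"hand":1},{"delta_pos":[0,0,0.1],"turn":[0,0,0],"hand":1},{"delta_pos":[0,0,0],"turn":[0,0,0],"hand":1}]}}

```text
t: 8.05
position: [516.1, 153.2, 55.2]
tcp_rot: [-3.141, -0.0, -0.152]
contact_force: [-1.1, 0.1, 3.0]
finger_gap: 19.2
grasp_force: 40.5
```

Emit:
{"api": "drive_tool", "payload": {"steps": [{"delta_pos":[0,0,0],"turn":[0,0,0],"hand":0.2},{"delta_pos":[0,0,0],"turn":[0,0,0],"hand":0.2},{"delta_pos":[0,0,0],"turn":[0,0,0],"hand":0.2},{"delta_pos":[0,0,0],"turn":[0,0,0],"hand":0.2},{"delta_pos":[0,0,0],"turn":[0,0,0],"hand":0.2},{"delta_pos":[0,0,-1.5],"turn":[0,0,0],"hand":0.2},{"delta_pos":[0,0,-2.5],"turn":[0,0,0],"hand":0.2},{"delta_pos":[0,0,-3.5],"turn":[0,0,0],"hand":0.2},{"delta_pos":[0,0,-3.5],"turn":[0,0,0],"hand":0.2},{"delta_pos":[0.25,3.62,0],"turn":[0,0,0],"hand":-1},{"delta_pos":[0.25,3.62,0],"turn":[0,0,0],"hand":-1},{"delta_pos":[0.25,3.62,0],"turn":[0,0,0],"hand":-1},{"delta_pos":[0.25,3.62,0],"turn":[0,0,0],"hand":-1},{"delta_pos":[0.25,3.62,0],"turn":[0,0,0],"hand":-1},{"delta_pos":[0.25,3.62,0],"turn":[0,0,0],"hand":-1},{"delta_pos":[0.25,3.62,0],"turn":[0,0,0],"hand":-1},{"delta_pos":[0.25,3.62,0],"turn":[0,0,0],"hand":-1},{"delta_pos":[0,0,0],"turn":[0,0,0.04],"hand":-1},{"delta_pos":[0,0,0],"turn":[0,0,0],"hand":-1},{"delta_pos":[0,0,0],"turn":[0,0,0],"hand":-1}]}}

```text
t: 10.05
position: [491.9, -136.0, 164.7]
tcp_rot: [-3.141, 0.0, -0.191]
contact_force: [0.1, 0.1, 0.1]
finger_gap: 85.4
grasp_force: 0.0
```

```bash
python3 - <<'E'
from h import *
im=spacer('yel'); s=manip.observe(); print(s['position'],s['tcp_rot'])
a,d,K,R,o=cam('side'); P=cloud(d,K,R,o); b=a[110:250,150:300]; save('s2',cv2.resize(b,None,fx=4,fy=4))
E
```

```text
yel [419.  13.] 407 [ 605. -280.] [28.2  2.5] yaw 0.683 z 70.8 tool mm [138.2 120.4  -0. ] turnz -0.874
yel [251. 191.] 773 [ 491.4 -136.1] [11.7 50.2] yaw -0.196 z 69.9 tool mm [-0.6  0.6 -0. ] turnz 0.006
[ 492.02566692 -135.67342141  164.79155045] [-3.14151489e+00 -2.72399370e-05 -1.90217588e-01]
```

View pics/s2.png

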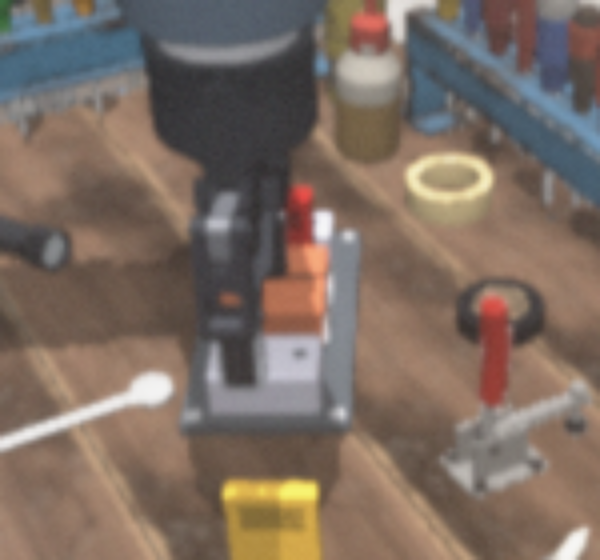

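The side crop shows red standing upright in the far gap at (301,215), partly hidden by the arm, and the hand above yellow at (270,520). Now I'll grip yellow.

Emit:
{"api": "drive_tool", "payload": {"newtons": 40, "steps": [{"delta_pos":[-0.05,0.05,2.5],"turn":[0,0,0.005],"hand":-1},{"delta_pos":[0,0,2.5],"turn":[0,0,0],"hand":-1},{"delta_pos":[0,0,2.5],"turn":[0,0,0],"hand":-1},{"delta_pos":[0,0,2.5],"turn":[0,0,0],"hand":-1},{"delta_pos":[0,0,2.0],"turn":[0,0,0],"hand":-1},{"delta_pos":[0,0,0],"turn":[0,0,0],"hand":-1},{"delta_pos":[0,0,0],"turn":[0,0,0],"hand":1},{"delta_pos":[0,0,0],"turn":[0,0,0],"hand":1},{"delta_pos":[0,0,0],"turn":[0,0,0],"hand":1},{"delta_pos":[0,0,0],"turn":[0,0,0],"hand":1},{"delta_pos":[0,0,0],"turn":[0,0,0],"hand":1},{"delta_pos":[0,0,0],"turn":[0,0,0],"hand":1},{"delta_pos":[0,0,0],"turn":[0,0,0],"hand":1},{"delta_pos":[0,0,0],"turn":[0,0,0],"hand":1}]}}

```text
t: 11.55
position: [491.7, -136.7, 45.3]
tcp_rot: [3.141, -0.001, -0.197]
contact_force: [-0.7, 0.5, 4.7]
finger_gap: 11.3
grasp_force: 40.4
```

Emit:
{"api": "drive_tool", "payload": {"steps": [{"delta_pos":[0,0,-2],"turn":[0,0,0],"hand":1},{"delta_pos":[0,0,-3],"turn":[0,0,0],"hand":1},{"delta_pos":[0,0,-3],"turn":[0,0,0],"hand":1},{"delta_pos":[-0.4,-2.7,0],"turn":[0,0,0],"hand":1},{"delta_pos":[-0.4,-2.7,0],"turn":[0,0,0],"hand":1},{"delta_pos":[-0.4,-2.7,0],"turn":[0,0,0],"hand":1},{"delta_pos":[-0.4,-2.7,0],"turn":[0,0,0],"hand":1},{"delta_pos":[-0.4,-2.7,0],"turn":[0,0,0],"hand":1},{"delta_pos":[-0.4,-2.7,0],"turn":[0,0,0],"hand":1},{"delta_pos":[-0.4,-2.7,0],"turn":[0,0,0],"hand":1},{"delta_pos":[0,0,0],"turn":[0,0,-0.047],"hand":1},{"delta_pos":[0,0,2.2],"turn":[0,0,0],"hand":1},{"delta_pos":[0,0,0],"turn":[0,0,0],"hand":1},{"delta_pos":[0,0,0],"turn":[0,0,0],"hand":1}]}}

```text
t: 12.95
position: [500.4, 53.9, 102.5]
tcp_rot: [3.14, 0.002, -0.15]
contact_force: [0.2, 0.2, -0.2]
finger_gap: 11.4
grasp_force: 39.6
```

```bash
python3 - <<'E'
from h import *
save('w3',jig()); s,Rt=held('yel')
g=np.array([508.6,101.7])-48*np.array([.149,.989]); print('gap',g,'tool',(Rt.T@np.r_[g-s['position'][:2],0]).round(1))
E
```

```text
13.0 [501.   54.1 103.1] [ 3.141 -0.    -0.15 ]
plate [183. 205.] 7992 [508.5 101.4] [79.9 71.2] yaw -0.149 z 46.0
stop [ 78. 178.] 1221 [520.8 178.1] [32.9 69.7] yaw -0.129 z 39.7
stop [292. 198.] 4854 [496.8  23.1] [45.4 70.9] yaw -0.142 z 39.9
3135 z range [-29.4  38.4]
(-32, -18) 2385 x [-24.2  24.6] y [-5.4  6.1]
(-18, 0) 310 x [10.5 24.8] y [-5.3  7.3]
(0, 15) 187 x [23.5 24.8] y [-5.5  5.8]
(15, 30) 144 x [23.5 24.7] y [-5.4  5.7]
(30, 45) 99 x [23.3 24.6] y [-5.7  5.8]
gap [501.448  54.228] tool [ 0.2 -0.1  0. ]
```

View pics/w3.png

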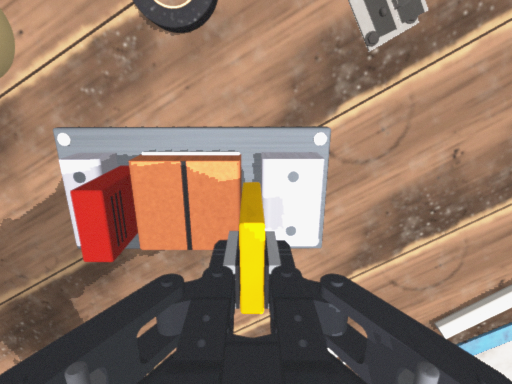

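The wrist view shows red seated at (105,215) and yellow at (252,250), lined up with the narrow gap at (250,190). I'll lower it.

Emit:
{"api": "drive_tool", "payload": {"steps": [{"delta_pos":[0,0,0.8],"turn":[0,0,0],"hand":1},{"delta_pos":[0,0,0.8],"turn":[0,0,0],"hand":1},{"delta_pos":[0,0,0.8],"turn":[0,0,0],"hand":1},{"delta_pos":[0,0,0.8],"turn":[0,0,0],"hand":1},{"delta_pos":[0,0,0.6],"turn":[0,0,0],"hand":1},{"delta_pos":[0,0,0.5],"turn":[0,0,0],"hand":1},{"delta_pos":[0,0,0],"turn":[0,0,0],"hand":1},{"delta_pos":[0,0,0],"turn":[0,0,0],"hand":1}]}}

```text
t: 13.85
position: [501.0, 54.3, 59.9]
tcp_rot: [3.141, -0.0, -0.15]
contact_force: [0.0, 1.2, -0.6]
finger_gap: 11.5
grasp_force: 39.6
```

Emit:
{"api": "drive_tool", "payload": {"steps": [{"delta_pos":[0,0,0.2],"turn":[0,0,0],"hand":1},{"delta_pos":[0,0,0.15],"turn":[0,0,0],"hand":1},{"delta_pos":[0,0,0.1],"turn":[0,0,0],"hand":1},{"delta_pos":[0,0,0],"turn":[0,0,0],"hand":1}]}}

```text
t: 14.25
position: [501.0, 54.3, 55.4]
tcp_rot: [-3.142, -0.0, -0.15]
contact_force: [0.1, -0.7, -0.7]
finger_gap: 10.9
grasp_force: 39.7
```

Emit:
{"api": "drive_tool", "payload": {"steps": [{"delta_pos":[0,0,0.1],"turn":[0,0,0],"hand":1},{"delta_pos":[0,0,0.05],"turn":[0,0,0],"hand":1},{"delta_pos":[0,0,0],"turn":[0,0,0],"hand":1}]}}

```text
t: 14.55
position: [501.0, 54.3, 55.3]
tcp_rot: [-3.142, -0.001, -0.149]
contact_force: [-5.5, 0.2, 11.6]
finger_gap: 11.2
grasp_force: 41.4
```

Seated firmly. Release, rise, and move over the plate with the fingers shut.

Emit:
{"api": "drive_tool", "payload": {"steps": [{"delta_pos":[0,0,0],"turn":[0,0,0],"hand":0.3},{"delta_pos":[0,0,0],"turn":[0,0,0],"hand":0.3},{"delta_pos":[0,0,0],"turn":[0,0,0],"hand":0.3},{"delta_pos":[0,0,0],"turn":[0,0,0],"hand":0.3},{"delta_pos":[0,0,0],"turn":[0,0,0],"hand":0.3},{"delta_pos":[0,0,-1.5],"turn":[0,0,0],"hand":0.3},{"delta_pos":[0,0,-2.5],"turn":[0,0,0],"hand":0.3},{"delta_pos":[0,0,-3.5],"turn":[0,0,0],"hand":0.3},{"delta_pos":[0,0,-3.5],"turn":[0,0,0],"hand":0.3},{"delta_pos":[0,-2.4,0],"turn":[0,0,0],"hand":1},{"delta_pos":[0,-2.4,0],"turn":[0,0,0],"hand":1},{"delta_pos":[0,0,0],"turn":[0,0,0],"hand":1},{"delta_pos":[0,0,0],"turn":[0,0,0],"hand":1},{"delta_pos":[0,0,0],"turn":[0,0,0],"hand":1},{"delta_pos":[0,0,0],"turn":[0,0,0],"hand":1}]}}

```text
t: 16.05
position: [507.9, 101.1, 163.6]
tcp_rot: [3.141, 0.0, -0.15]
contact_force: [-0.4, -0.4, -0.4]
finger_gap: -0.1
grasp_force: 0.0
```

```bash
python3 - <<'E'
from h import *
spacer('red',70,88); spacer('yel',70,88); save('w4',jig())
E
```

```text
red [450.   7.] 306 [623.9 -57.5] [14.9  6.3] yaw 0.906 z 78.2 tool mm [138.4 139.5   0. ] turnz -1.057
red [189. 194.] 1437 [515.8 152.8] [19.9 50.4] yaw -0.159 z 79.8 tool mm [  0.  -52.3  -0. ] turnz 0.009
yel [306. 194.] 902 [501.1  54.8] [12.2 49.5] yaw -0.138 z 79.8 tool mm [ 0.2 46.9  0. ] turnz -0.012
16.2 [508.  101.3 163.8] [ 3.142 -0.    -0.15 ]
plate [253. 187.] 3892 [508.8 101.6] [79.8 70.3] yaw -0.151 z 45.9
stop [334. 179.] 2928 [496.7  23.6] [46.  70.8] yaw -0.146 z 39.9
stop [167. 177.] 1541 [520.4 179.4] [30.3 70.2] yaw -0.145 z 39.9
```

View pics/w4.png

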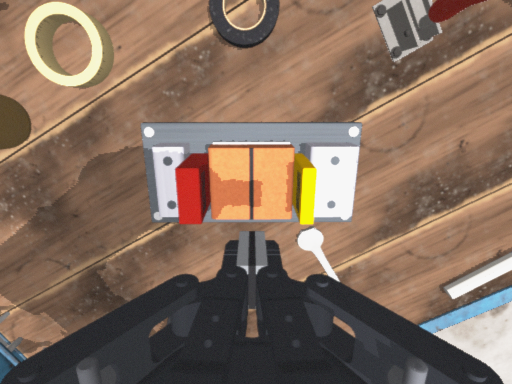

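Both spacers are seated, tops at 79.8 mm: red at (193,190), yellow at (305,190). The shut fingers are centred over the plate at (252,182), so I'll descend to press.

Emit:
{"api": "drive_tool", "payload": {"steps": [{"delta_pos":[0,0,3],"turn":[0,0,0],"hand":1},{"delta_pos":[0,0,3],"turn":[0,0,0],"hand":1},{"delta_pos":[0,0,2],"turn":[0,0,0],"hand":1},{"delta_pos":[0,0,1],"turn":[0,0,0],"hand":1},{"delta_pos":[0,0,1],"turn":[0,0,0],"hand":1},{"delta_pos":[0,0,0.5],"turn":[0,0,0],"hand":1},{"delta_pos":[0,0,0],"turn":[0,0,0],"hand":1},{"delta_pos":[0,0,0],"turn":[0,0,0],"hand":1}]}}

```text
t: 17.0
position: [508.6, 101.9, 59.5]
tcp_rot: [-3.141, -0.001, -0.15]
contact_force: [-0.3, -0.5, 1.1]
finger_gap: -0.2
grasp_force: 0.0
```

Emit:
{"api": "drive_tool", "payload": {"steps": [{"delta_pos":[0,0,0.4],"turn":[0,0,0],"hand":1},{"delta_pos":[0,0,0.4],"turn":[0,0,0],"hand":1},{"delta_pos":[0,0,0.3],"turn":[0,0,0],"hand":1},{"delta_pos":[0,0,0.2],"turn":[0,0,0],"hand":1},{"delta_pos":[0,0,0.2],"turn":[0,0,0],"hand":1},{"delta_pos":[0,0,0.2],"turn":[0,0,0],"hand":1},{"delta_pos":[0,0,0.1],"turn":[0,0,0],"hand":1},{"delta_pos":[0,0,0],"turn":[0,0,0],"hand":1}]}}

```text
t: 17.8
position: [507.9, 101.7, 41.0]
tcp_rot: [3.141, 0.0, -0.15]
contact_force: [-3.4, 0.8, 4.9]
finger_gap: -0.1
grasp_force: 2.8
```

Emit:
{"api": "drive_tool", "payload": {"steps": [{"delta_pos":[0,0,0.1],"turn":[0,0,0],"hand":1},{"delta_pos":[0,0,0.05],"turn":[0,0,0],"hand":1},{"delta_pos":[0,0,0],"turn":[0,0,0],"hand":1},{"delta_pos":[0,0,0],"turn":[0,0,0],"hand":1}]}}

```text
t: 18.2
position: [507.9, 101.7, 40.1]
tcp_rot: [3.141, -0.0, -0.15]
contact_force: [-4.8, 0.2, 9.9]
finger_gap: -0.2
grasp_force: 4.6
```

Emit:
{"api": "drive_tool", "payload": {"steps": [{"delta_pos":[0,0,0.05],"turn":[0,0,0],"hand":1},{"delta_pos":[0,0,0],"turn":[0,0,0],"hand":1},{"delta_pos":[0,0,0],"turn":[0,0,0],"hand":1}]}}

```text
t: 18.5
position: [507.9, 101.7, 40.0]
tcp_rot: [3.142, -0.0, -0.149]
contact_force: [-6.3, 0.8, 12.8]
finger_gap: 0.3
grasp_force: 6.4
```

```bash
python3 - <<'E'
from h import *
spacer('red',70,88); spacer('yel',70,88); save('w5',jig()); print(manip.observe()['contact_force'])
E
```

```text
red [127. 263.] 3830 [523.3 151.9] [20.5 37. ] yaw -0.151 z 79.7 tool mm [  7.7 -51.9  -0. ] turnz 0.002
yel [363. 261.] 2254 [511.1  53.4] [12.5 30.9] yaw -0.152 z 79.6 tool mm [10.3 47.2  0. ] turnz 0.002
18.65 [507.9 101.7  40.1] [ 3.142 -0.    -0.149]
plate [208. 232.] 1895 [517.3 120.1] [36.  58.6] yaw -0.153 z 40.4
plate [293. 228.] 1435 [514.9  78.7] [32.8 51.3] yaw -0.164 z 40.4
stop [401. 229.] 7067 [496.8  23.8] [45.9 71.4] yaw -0.154 z 39.9
stop [101. 216.] 2893 [520.5 178.5] [31.6 70.8] yaw -0.143 z 39.8
[-5.97575611 -0.15448228 13.66319171]
```

View pics/w5.png

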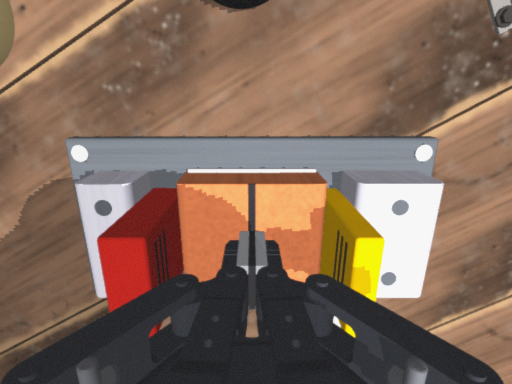

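The plate is flush (40.4 mm against 39.9 mm for the stops) with about 13 N on it. Both spacers stand seated and clear of the fingers, red at (140,250) and yellow at (355,250). Handing in.

```bash
python3 -c "
from workcell import manip
print(manip.sign_off())"
```

```text
the job is handed in; nothing more can be done
None
```

The job is handed in, with no verdict returned: both spacers were seated in their gaps and let go, and the lining plate was held flush at about 13 N, at 18.7 s of the 54 s allowed.

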